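Site lunch corner: change pots over on the cooking plate and start it

TASK

On the crew's cooking plate, slide the red kettle off the orange ring into the empty blue ring, then slide the steel saucepan into the orange ring: never lift or tip either of them, and let each stand with its whole base inside the painted line. Only then push the red plunger on the yellow start box fully down and let it spring back up. Leave the other things where they are.

Things in the scene. Friction and masses are not known exactly. Their poses are not given: they have to be found in the camera images.
- hob: fixed flat cooking plate, smooth dark steel top with aluminium edge strips 1 mm high, 260 (x) x 520 (y) x 30 mm high; origin under its centre, its top is 30 mm above the origin; pots slide on it easily (friction about 0.25); local y runs along the row of three painted rings, local x points away from the robot
- orange_mark: orange painted ring (flat, not felt) on the plate's top, the middle one of the row; outer diameter 150, inner 134 mm, dot at the centre; origin at the ring's centre on the plate's top
- blue_mark: blue painted ring, same size, at one end of the row (either end), 165 mm from the orange one along the plate's y; empty at the start; origin at its centre on the plate's top
- grey_mark: pale grey painted ring, same size, at the other end of the row, 165 mm from the orange one; the saucepan starts in it; origin at its centre on the plate's top
- kettle: red kettle, 0.65 kg; base diameter 110, greatest 118 mm, body 96 mm high; origin at the centre of its underside, z up. Black grip bar over the top, centred on the axis: 72 (local x) x 18 (local y) x 20 mm high, centre 148 mm above the origin, 40 mm free below it; thin uprights at its ends, x = +-48 mm; spout along local -x to 93 mm out, 90 mm up
- pan: lidded steel saucepan (lid fixed), 0.6 kg; base diameter 110, greatest 120 mm, rim 80 mm, lid knob's top 107 mm above the origin; origin at the centre of its underside, z up. Straight black handle along local -x, toward the robot: 18 mm wide (local y), 20 mm high, from x = -76 to -166 mm, centre line 62 mm above the origin
- start_box: fixed yellow box 100 x 100 x 60 mm, at the left or at the right of the plate, with a black collar 60 mm in diameter and 8 mm high on top; origin under its centre
- plunger_top (a point): centre of the top of the red plunger button, 48 mm in diameter, on the start box; 96 mm above the table when up; it goes straight down
- plunger (a joint): travel of the plunger, m: 0 up, 0.014 fully down; sprung, about 3 N to start and 10.5 N when fully down; it comes back up by itself
- charger: fixed battery charger with a green battery, 110 x 100 x 80 mm high, on the side of the plate where the start box is not; origin under its centre
- salt: white salt jar, 34 mm in diameter, 75 mm high, standing on the plate's far strip between two rings; origin at the centre of its underside; leave alone
- spice: amber spice jar with a green cap, 36 mm in diameter, 70 mm high, on the plate's far strip between two rings; origin at the centre of its underside; leave alone
- mug: blue mug, 80 mm in diameter, 90 mm high, on the table; origin at the centre of its underside; leave alone
- soup_can: food can, 74 mm in diameter, 105 mm high, on the table; origin at the centre of its underside; leave alone
- tape_measure: yellow tape measure 75 x 40 x 65 mm, on the table; origin at the centre of its underside; leave alone
There are look-alikes about, which are no part of the job. There is more than one size of the kettle; the job needs the smaller.

How it is judged:
By the outcome, as a careful person would: the job done as asked, in the order asked, and still so for the second after the job is handed in, with the robot touching nothing.
It also fails if it takes over 64 s, if anything falls off the work surface, if the arm or the gripper's body presses on something with over 40 N, if the wrist force passes 120 N, or if a joint passes its speed limit or range.

ROBOT

A 6-joint arm with a two-finger parallel gripper is mounted at the origin on the work surface. World frame = base frame: x ahead of the robot, y to its left, z up, the work surface at z = 0. Lengths are in m, angles in rad, forces in N, time in s.
With the tool pointing down it reaches from about 0.225 to 0.875 m from the base axis. Payload 3.4 kg.
Tool frame: the origin (TCP) lies at the very end of the fingers, on their centre line; the grasp point (between the pads) lies 19 mm behind it (manip.tcp_to_grasp is the distance from the TCP to the grasp point, in m); z points along the fingers, y is the line along which they close (so a half turn about z gives the same grasp; the last joint's range is limited). The gripper opens to 85 mm and grips with 20 to 120 N. Pads are 22 mm wide; open, the fingers measure 114 mm over their backs; the gripper's body (76 mm by 85 mm) begins 54 mm behind the grasp point. The pads swing forward as they close: fully open they stand 13 mm farther back than shut.
Start: joints at [-1.453, 0.276, 1.505, -0, 1.361, -0.121], TCP at [0.136, -0.559, 0.194] pointing down, gripper open.
Joint ranges: [-2.89, 2.89], [-0.75, 2.08], [0.22, 2.7], [-1.18, 4.32], [0.11, 2.71], [-2.7, 2.7]. Speed limits (rad/s): [2.57, 2.57, 3.14, 3.14, 3.14, 3.14].

INTERFACE

Orientations are given as a unit quaternion [w, x, y, z].
In Python, from rig import status, get_image, job, manip gives the robot as it stands.
- The arm moves only by the tool apply_moves, never from a script. Its arguments are lists of equal length, an entry for each row: "xyz": the shift along the tool's x, y, z each as a share of 0.3 m, from -1 to 1, a list of three; "rot": the turn, a rotation vector about the tool's x, y, z each as a share of 60 degrees, from -1 to 1, a list of three; "hand": the opening, from -1 (shut) to 1 (fully open). A call has 1 to 8 rows; each row shifts and turns the commanded pose from where the row before left it, along the tool's axes as they then stand; what a row does not reach is not made up. A row lasts 1/8 s, in which the tool goes at most 62.5 mm and 10.7 degrees, less where a joint would pass 70% of its speed; a pose out of reach is approached as far as the arm can. A call with a number of a shift or a turn outside -1 to 1 is refused whole. A call with a gripper value outside its range is refused whole. The fingers move at their own pace and stop on an object; "force" is the grip in N (left out, the last holds). Time passes only in rows, so rows that do not move let the fingers close. It gives the time, the measured TCP pose, the force, the opening and the grip force at its end, in the units of the state.
- status.get_state(): the state, without advancing time (a new reading comes with each control period).
- get_image(name): name is "side" or "top" or "wrist"; returns a dict with "pixels" (400x640x3 uint8, red, green, blue), "fovy" (degrees; the focal length in pixels is half the picture's height over the tangent of half this angle, whatever the lens; pixels are square), "cx", "cy" (the principal point, pixels), "dist" ([k1, k2, p1, p2, k3] as OpenCV has them; the pictures are not rectified), "origin" and "orientation" of the camera in the world; the wrist camera has in their place "tool_from_camera" (4x4, takes a point from camera to tool coordinates, whose origin is the TCP and whose axes are the flange's). Camera axes: x right, y down, z forward; pixel columns grow to the right and rows downward; lengths in m; the calibration is good to about 2 mm. A picture is of the moment at which its call begins: read the wrist's pose just before it. There is no depth.
- job.sign_off(): hands the job in; it is judged then, once.
The state is a dict: "clock": time; "qpos": joint angles; "qd": joint speeds; "effort": joint torques, N m; "position": TCP position; "ee_rot": TCP orientation; "contact_force": force on the tool from outside, world axes, zero at the start; "moment": the same for the moment, N m; "width": finger opening in m; "gripper_force": force on a finger pad.
Only numpy, scipy, OpenCV 4.12 (cv2) and the standard library are available. Lean on these libraries where they do the work, as an engineer would, in place of code of your own. Each camera call takes 0.05 s, during which the arm holds its last target. There are 200 camera calls.

## Working session

There is one attempt and no reset: what is moved stays moved. The work goes in short steps, Python scripts to look and compute and a tool call to move; the robot and the scene stay as the last step left them, time stands still between calls to the robot, and variables do not carry over. Pictures are saved under pics/ and viewed, at most 13 in all, crops included, and the job is handed in when it is done.

Besides the shell and the picture viewer there is one more tool, called after "Call:" as name(argument=value, ...), one argument or row to a line, values as JSON. apply_moves: Moves the arm, as the interface text tells. Its arguments: {"type":"object","properties":{"xyz":{"type":"array","items":{"type":"array","items":{"type":"number","minimum":-1,"maximum":1}}},"rot":{"type":"array","items":{"type":"array","items":{"type":"number","minimum":-1,"maximum":1}}},"hand":{"type":"array","items":{"type":"number"}},"force":{"type":"number"}},"required":["xyz","rot","hand"]}

```bash
ls; mkdir -p pics; cat > h.py <<'E'
import numpy as np, cv2, pickle
from rig import status, get_image, job, manip
def snap(n,f):
    s=status.get_state(); im=get_image(n); im['state']=s
    pickle.dump(im,open(f'pics/{f}.pkl','wb')); cv2.imwrite(f'pics/{f}.png',im['pixels'][:,:,::-1]); return im
def load(f): return pickle.load(open(f'pics/{f}.pkl','rb'))
def R(q): 
    from scipy.spatial.transform import Rotation as Q
    return Q.from_quat([q[1],q[2],q[3],q[0]]).as_matrix()
def cam(im):
    f=200/np.tan(np.radians(im['fovy'])/2); K=np.array([[f,0,im['cx']],[0,f,im['cy']],[0,0,1]])
    if 'origin' in im:
        o=np.array(im['orientation']); Rm=R(o) if o.size==4 else o.reshape(3,3); t=np.array(im['origin'])
    else:
        T=np.array(im['tool_from_camera']); Rt=R(im['state']['ee_rot'])
        Rm=Rt@T[:3,:3]; t=Rt@T[:3,3]+np.array(im['state']['position'])
    return K,np.array(im['dist'],float),Rm,t
def px2w(im,uv,z):
    K,d,Rm,t=cam(im); p=cv2.undistortPoints(np.array(uv,float).reshape(-1,1,2),K,d)[:,0]
    r=np.c_[p,np.ones(len(p))]@Rm.T; return t+r*((z-t[2])/r[:,2])[:,None]
def w2px(im,P):
    K,d,Rm,t=cam(im); P=(np.array(P,float).reshape(-1,3)-t)@Rm
    return cv2.projectPoints(P,np.zeros(3),np.zeros(3),K,d)[0][:,0]
E
python3 - <<'E'
from h import *
for n in['top','side']:
    im=snap(n,n+'0'); print(n,im['origin'],im['orientation'],im['fovy'],im['dist'])
print(status.get_state())
for n in['top0','side0']:
    pass
E
```

```text
pics
top [0.24063644 0.00754942 1.48607268] [ 0.06699778 -0.69943501  0.7088616  -0.06178341] 42.11208933538615 [-0.13350721  0.          0.          0.          0.        ]
side [0.25980638 0.64905451 0.63543688] [ 0.07962014 -0.16881478  0.88246399 -0.43176325] 57.644931348230166 [-0.01630915  0.          0.          0.          0.        ]
{'clock': 0.1, 'qpos': array([-1.45297170e+00,  2.76530407e-01,  1.50600598e+00,  2.25825763e-05,
        1.36069524e+00, -1.21004606e-01]), 'qd': array([-0.00095569, -0.00246386, -0.00447656, -0.00069449,  0.00014389,
       -0.00059799]), 'effort': array([ 1.62875473e-03, -4.17701519e+01, -2.46405852e+01, -2.41193466e-04,
        5.77092156e-03, -5.50773379e-06]), 'position': array([ 0.13596331, -0.55814993,  0.19282725]), 'ee_rot': array([-8.19468405e-04,  9.92878492e-01,  1.19128625e-01,  1.23440195e-05]), 'contact_force': array([ 0.39680988, -0.20453798,  0.08750028]), 'moment': array([ 0.06256667,  0.00440892, -0.00574997]), 'gripper_force': 0.0, 'width': 0.08505398227351209}
```

View pics/top0.png

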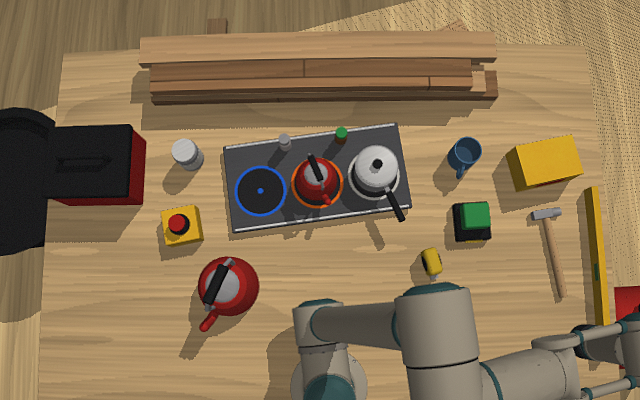

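View pics/side0.png

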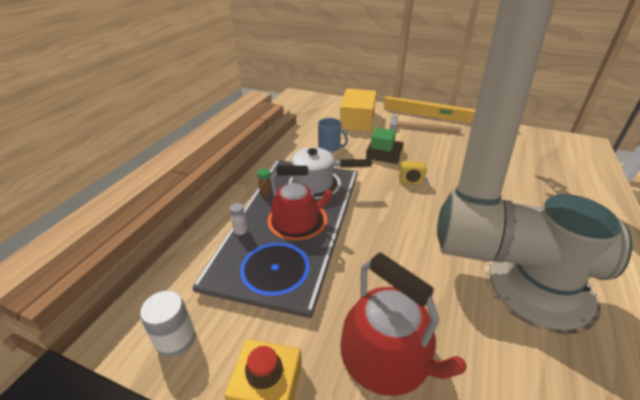

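The top view shows the blue ring at about (260,190), the small kettle at (317,180), the pan at (376,168) with its handle toward (398,215), and the plunger at (180,224). The big kettle at (228,288) is the decoy. I'll enlarge this area.

```bash
python3 - <<'E'
from h import *
im=load('top0'); p=im['pixels'][:,:,::-1]
cv2.imwrite('pics/c1.png',cv2.resize(p[115:245,215:415],None,fx=4,fy=4,interpolation=cv2.INTER_CUBIC))
# blue ring outline fit
hsv=cv2.cvtColor(np.ascontiguousarray(p),cv2.COLOR_BGR2HSV)
m=cv2.inRange(hsv,(105,150,90),(125,255,255)); m[:,:225]=0; m[:,300:]=0; m[:150]=0;m[230:]=0
c=max(cv2.findContours(m,cv2.RETR_EXTERNAL,cv2.CHAIN_APPROX_NONE)[0],key=len)
w=px2w(im,c[:,0],0.03)[:,:2]
A=np.c_[2*w,np.ones(len(w))]; s=np.linalg.lstsq(A,(w**2).sum(1),rcond=None)[0]
print('blue',s[:2],'r',np.sqrt(s[2]+s[:2]@s[:2]))
m=cv2.inRange(hsv,(8,190,150),(16,255,255)); m[:,:285]=0; m[:,350:]=0; m[:150]=0;m[215:]=0
ys,xs=np.nonzero(m); w=px2w(im,np.c_[xs,ys],0.03)[:,:2]
A=np.c_[2*w,np.ones(len(w))]; s=np.linalg.lstsq(A,(w**2).sum(1),rcond=None)[0]
print('orange',s[:2],'r',np.sqrt(s[2]+s[:2]@s[:2]),len(w))
m=cv2.inRange(hsv,(0,170,90),(6,255,255))|cv2.inRange(hsv,(174,170,90),(180,255,255))
n,l,st,ce=cv2.connectedComponentsWithStats(m)
for i in range(1,n):
    if st[i,4]>60: print(st[i],ce[i], px2w(im,[ce[i]],.096))
E
```

```text
blue [0.55035853 0.18815781] r 0.07348807020283954
orange [0.57180172 0.02493012] r 0.07081917060620968 249
[129 131  15  70 709] [136.21720733 166.84767278] [[0.60987973 0.5322743  0.096     ]]
[315 158  22  31 267] [328.43071161 173.41198502] [[ 0.5813837  -0.00837002  0.096     ]]
[300 160  21  30 169] [307.33727811 178.89940828] [[0.56673503 0.04980058 0.096     ]]
[169 215  16  17 215] [176.30697674 222.56744186] [[0.45002801 0.40999822 0.096     ]]
[200 257  29  39 274] [209.90875912 271.84306569] [[0.31523253 0.3136694  0.096     ]]
[213 257  46  52 960] [241.865625   284.39270833] [[0.28128365 0.22687166 0.096     ]]
[614 286  26  35 686] [626.20408163 300.41982507] [[ 0.21245162 -0.82906714  0.096     ]]
[200 312  17  20 139] [207.90647482 322.41726619] [[0.18129566 0.31698604 0.096     ]]
```

View pics/c1.png

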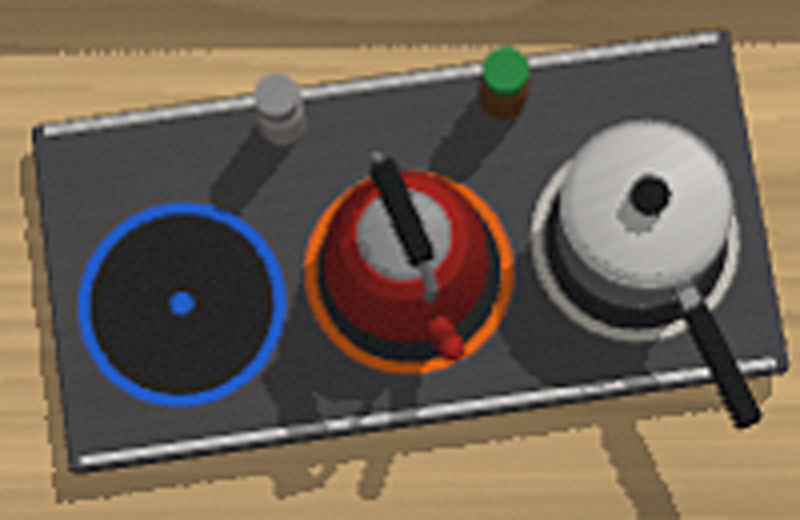

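The crop shows the blue dot at (181,303), the kettle grip bar from (384,165) to (422,262), the pan knob at (651,195) and the pan handle from (690,300) to (748,420). The grey ring is centred near (636,240).

```bash
python3 - <<'E'
from h import *
im=load('top0')
g=lambda pts,z: px2w(im,[[215+(x+.5)/4-.5,115+(y+.5)/4-.5] for x,y in pts],z)
np.set_printoptions(precision=4,suppress=True)
bl,gr,og=g([(181,303),(636,240),(409,271)],.03); print('blue,grey,orange',bl,gr,og, np.linalg.norm(bl-gr))
co=g([(36,130),(727,35),(785,365),(75,467)],.03); print('corners',co,'centre',co.mean(0),np.linalg.norm(co[0]-co[1]),np.linalg.norm(co[0]-co[3]))
d=np.diff(co[[1,0]],axis=0)[0]; print('hob y dir deg',np.degrees(np.arctan2(d[1],d[0])))
d=bl-gr; print(' rings dir',np.degrees(np.arctan2(d[1],d[0])))
b=g([(384,165),(422,262)],.188); print('bar',b,b.mean(0),np.linalg.norm(b[0]-b[1]),np.degrees(np.arctan2(*(b[0]-b[1])[[1,0]])))
k=g([(651,195)],.137); h=g([(690,300),(748,420)],.102); print('knob',k,'handle',h,np.linalg.norm(h-k,axis=1),[np.degrees(np.arctan2(*(k[0]-q)[[1,0]])) for q in h])
print('jars',g([(280,90)],.105),g([(505,65)],.1))
print('plunger',px2w(im,[(179,224)],.096))
for s in 'TW': pass
st=status.get_state(); print(R(st['ee_rot']), manip.tcp_to_grasp)
E
```

```text
blue,grey,orange [0.5505 0.1885 0.03  ] [ 0.5922 -0.1394  0.03  ] [0.5716 0.0245 0.03  ] 0.33046358291614353
corners [[ 0.6818  0.2967  0.03  ]
 [ 0.7468 -0.2119  0.03  ]
 [ 0.4992 -0.2431  0.03  ]
 [ 0.4328  0.2631  0.03  ]] centre [0.5901 0.0262 0.03  ] 0.5127867982108729 0.25129710726152726
hob y dir deg 97.27702548300208
 rings dir 97.24326956532695
bar [[0.6062 0.038  0.188 ]
 [0.5414 0.0142 0.188 ]] [0.5738 0.0261 0.188 ] 0.06899436110809568 20.151447754253425
knob [[ 0.5972 -0.1397  0.137 ]] handle [[ 0.5323 -0.1676  0.102 ]
 [ 0.449  -0.2039  0.102 ]] [0.0789 0.1653] [np.float64(23.275765351288317), np.float64(23.43827835325252)]
jars [[0.6848 0.1117 0.105 ]] [[ 0.7022 -0.045   0.1   ]]
plunger [[0.446  0.4023 0.096 ]]
[[ 0.9716  0.2366 -0.0002]
 [ 0.2366 -0.9716  0.0016]
 [ 0.0002 -0.0016 -1.    ]] 0.0187
```

Call:
apply_moves(
  xyz=[
    [0, 0, -0.2],
    [0.146, -0.095, -0.03],
    [0.146, -0.095, -0.03],
    [0.146, -0.095, 0],
    [0.146, -0.095, 0],
    [0.146, -0.095, 0],
    [0.146, -0.095, 0],
    [0.146, -0.095, 0],
  ],
  rot=[
    [0, 0, -0.108],
    [0, 0, 0],
    [0, 0, 0],
    [0, 0, 0],
    [0, 0, 0],
    [0, 0, 0],
    [0, 0, 0],
    [0, 0, 0],
  ],
  hand=[1, 1, 1, 1, 1, 1, 1, 1],
  force=30,
)

```text
clock: 1.1
position: [0.3557, -0.2642, 0.2713]
ee_rot: [-0.0, 0.985, 0.175, -0.0]
contact_force: [0.5, 1.1, 0.6]
width: 0.0853
gripper_force: 0.0
```

Call:
apply_moves(
  xyz=[
    [0.146, -0.095, 0],
    [0.146, -0.095, 0],
    [0.146, -0.095, 0],
    [0.146, -0.095, 0],
    [0.146, -0.095, 0],
    [0.146, -0.095, 0],
    [0, 0, 0],
    [0, 0, 0],
  ],
  rot=[
    [0, 0, 0],
    [0, 0, 0],
    [0, 0, 0],
    [0, 0, 0],
    [0, 0, 0],
    [0, 0, 0],
    [0, 0, 0],
    [0, 0, 0],
  ],
  hand=[1, 1, 1, 1, 1, 1, 1, 1],
)

```text
clock: 2.1
position: [0.5422, -0.0148, 0.271]
ee_rot: [0.0, 0.985, 0.175, -0.001]
contact_force: [0.3, -1.1, -0.6]
width: 0.0852
gripper_force: 0.0
```

```bash
cat >> h.py <<'E'
from scipy.spatial.transform import Rotation as Q
def to(p,psi,n=1):
    """share per row (n rows) in current tool axes to get TCP to p; and yaw turn share; tilt"""
    s=status.get_state(); Rm=R(s['ee_rot']); d=Rm.T@(np.array(p)-s['position'])
    c,sn=np.cos(np.radians(psi)),np.sin(np.radians(psi)); T=np.array([[c,sn,0],[sn,-c,0],[0,0,-1]]).T
    T=np.c_[[c,sn,0],[sn,-c,0],[0,0,-1]]
    rv=Q.from_matrix(Rm.T@T).as_rotvec(degrees=True)/60
    np.set_printoptions(precision=4,suppress=True)
    print('t',s['clock'],'pos',s['position'],'F',s['contact_force'],'w',s['width']); print('xyz/row',d/.3/n,'rot',rv)
E
python3 - <<'E'
from h import *
im=snap('wrist','w1'); to([.5738,.0261,.159],20.15)
print('pred bar ends',w2px(im,[[.6062,.038,.188],[.5414,.0142,.188]]), w2px(im,[[.5505,.1885,.03],[.5716,.0245,.03],[.5738,.0261,.188]]))
E
```

```text
t 2.15 pos [ 0.5421 -0.0153  0.2713] F [-0.3521 -0.2778  0.0462] w 0.08574392341106034
xyz/row [ 0.1472 -0.0932  0.374 ] rot [ 0.0001  0.0012 -0.0002]
pred bar ends [[293.7462 103.7956]
 [296.1228 181.1006]] [[190.7287 106.4259]
 [307.0791 133.6904]
 [294.9882 143.9566]]
```

View pics/w1.png

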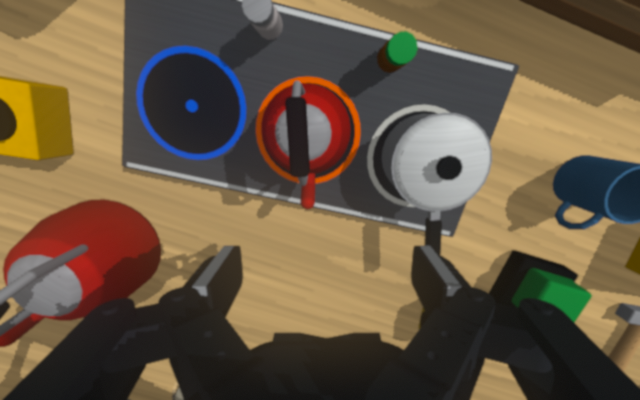

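The wrist view shows the bar running from (296,97) to (300,178), close to the prediction, and the blue dot at (192,106) matches. I'll approach and grasp.

Call:
apply_moves(
  xyz=[
    [0.08, -0.045, 0.02],
    [0.076, -0.045, 0.02],
    [0, 0, 0.1],
    [0, 0, 0.1],
    [0, 0, 0.08],
    [0, 0, 0.05],
    [0, 0, 0],
    [0, 0, 0],
  ],
  rot=[
    [0, 0, 0],
    [0, 0, 0],
    [0, 0, 0],
    [0, 0, 0],
    [0, 0, 0],
    [0, 0, 0],
    [0, 0, 0],
    [0, 0, 0],
  ],
  hand=[1, 1, 1, 1, 1, 1, 1, 1],
  force=25,
)

```text
clock: 3.15
position: [0.5782, 0.0263, 0.1617]
ee_rot: [0.0, 0.985, 0.175, 0.001]
contact_force: [-0.3, -0.3, 1.1]
width: 0.0853
gripper_force: 0.0
```

Call:
apply_moves(
  xyz=[
    [0, 0, 0],
    [0, 0, 0],
    [0, 0, 0],
    [0, 0, 0],
    [0, 0, 0],
    [0, 0, 0],
  ],
  rot=[
    [0, 0, 0],
    [0, 0, 0],
    [0, 0, 0],
    [0, 0, 0],
    [0, 0, 0],
    [0, 0, 0],
  ],
  hand=[0.2, -0.1, -0.4, -0.6, -0.8, -0.8],
)

```text
clock: 3.9
position: [0.5775, 0.0268, 0.1605]
ee_rot: [0.0, 0.985, 0.175, -0.0]
contact_force: [0.1, -0.5, -0.1]
width: 0.0085
gripper_force: 0.0
```

```bash
python3 - <<'E'
from h import *
to([.5745,.0261,.159],20.15); s=status.get_state(); print(s['gripper_force'],s['moment'])
E
```

```text
t 3.9 pos [0.5775 0.0268 0.1605] F [ 0.1023 -0.5232 -0.1047] w 0.008493505424947234
xyz/row [-0.0101 -0.0012  0.0052] rot [0.0001 0.0001 0.0002]
0.0 [ 0.0087 -0.0247  0.0367]
```

```bash
python3 - <<'E'
from h import *
a=snap('side','s2')['pixels'][:,:,::-1]; b=snap('wrist','w2')['pixels'][:,:,::-1]
A=cv2.resize(a[110:260,220:380],(427,400),interpolation=3)
cv2.imwrite('pics/m2.png',np.hstack([A,cv2.resize(b[:,130:490],(360,400))]))
E
```

```text
(no output)
```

View pics/m2.png

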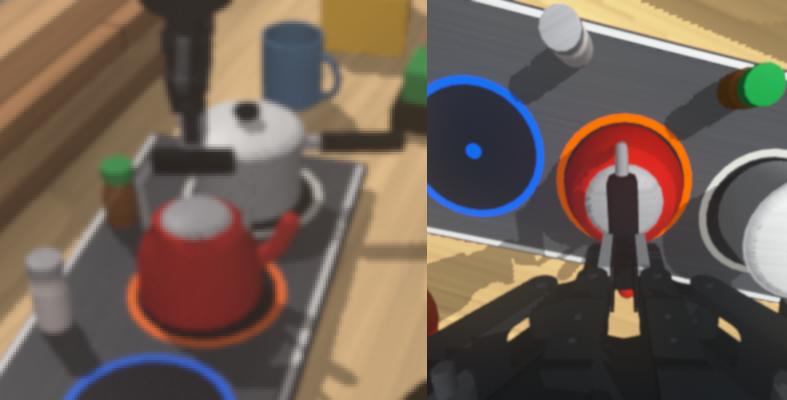

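```bash
python3 - <<'E'
from h import *
s=load('s2'); w=load('w2'); print(w['tool_from_camera'])
for z in (.1605,.168,.179,.188): print(z,(w2px(s,[[.5775,.0268,z]])-[220,110])*[427/160,400/150], w2px(w,[[.5775,.0268,z]])+[427-130,0])
c,sn=np.cos(.352),np.sin(.352)
e=[[.5775+k*c*.036,.0268+k*sn*.036,z] for z in(.168,.188) for k in(-1,1)]
print((w2px(s,e)-[220,110])*[427/160,400/150],w2px(w,e)+[297,0])
b=np.hstack([cv2.resize(s['pixels'][120:200,250:350],(500,400),interpolation=2),cv2.resize(w['pixels'][200:320,275:365],(300,400),interpolation=2)])
cv2.imwrite('pics/m3.png',b[:,:,::-1])
E
```

```text
[[ 3.41720876e-04 -9.58660930e-01 -2.84550705e-01  7.20448806e-02]
 [ 9.99999831e-01  1.94058525e-04  5.47123903e-04  8.92564870e-04]
 [-4.69286819e-04 -2.84550844e-01  9.58660835e-01 -1.80086714e-01]
 [ 0.00000000e+00  0.00000000e+00  0.00000000e+00  1.00000000e+00]]
0.1605 [[195.02274642 177.27206974]] [[622.0313692  223.27005392]]
0.168 [[194.6250916  170.07512225]] [[621.98117414 227.58979622]]
0.179 [[194.03416365 159.37555536]] [[621.90008258 234.56718829]]
0.188 [[193.54373572 150.49143394]] [[621.8260739  240.93377334]]
[[236.36340409 170.79951595]
 [152.95651556 169.35597209]
 [235.90225794 151.21160129]
 [151.25728395 149.77786477]] [[622.04752533 276.58022205]
 [621.9057587  172.96443318]
 [621.90804332 294.5092709 ]
 [621.73164172 180.48406725]]
```

View pics/m3.png

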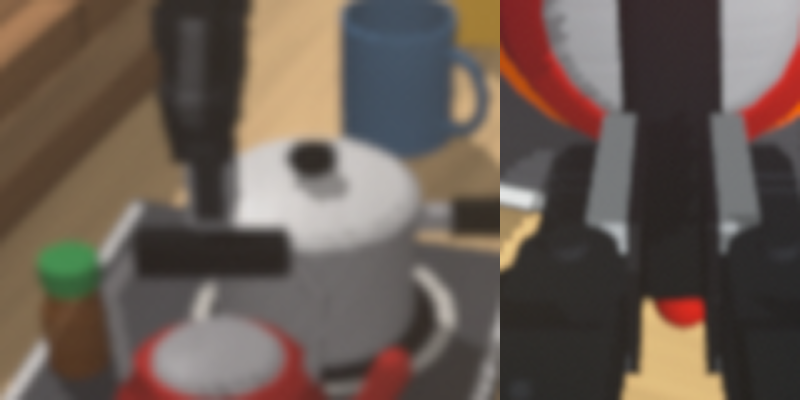

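Both views show the pads astride the bar at the expected height, yet the reading shows no force. I'll close further and check.

Call:
apply_moves(
  xyz=[
    [0, 0, 0],
    [0, 0, 0],
    [0, 0, 0],
  ],
  rot=[
    [0, 0, 0],
    [0, 0, 0],
    [0, 0, 0],
  ],
  hand=[-1, -1, -1],
  force=25,
)

```text
clock: 4.38
position: [0.5774, 0.0268, 0.1605]
ee_rot: [0.0, 0.985, 0.175, -0.0]
contact_force: [-0.9, 0.3, 0.4]
width: -0.0002
gripper_force: 0.0
```

```bash
python3 - <<'E'
from h import *
to([.5745,.0261,.159],20.15); s=status.get_state(); print(s['gripper_force'],s['moment'])
w=snap('wrist','w4'); s=load('w2'); s5=snap('side','s4')
f=lambda i: cv2.resize(i['pixels'][200:320,275:365],(300,400),interpolation=2)
cv2.imwrite('pics/m4.png',np.hstack([f(s),f(w)])[:,:,::-1]); print(np.abs(s5['pixels'].astype(int)-load('s2')['pixels']).mean())
E
```

```text
t 4.375 pos [0.5774 0.0268 0.1605] F [-0.8862  0.2706  0.3677] w -0.00015586734111093316
xyz/row [-0.01   -0.0012  0.0052] rot [0.0001 0.0001 0.0002]
0.0 [ 0.      0.0579 -0.0172]
0.35053645833333336
```

View pics/m4.png

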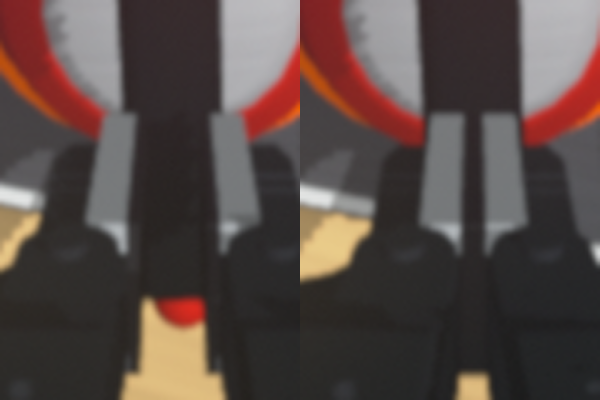

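```bash
python3 - <<'E'
from h import *
w=load('w1'); K,d,_,_=cam(w); print(K[0,0],d)
s=w['state']; Rm=R(s['ee_rot'])
for x in(-.011,0,.011):
  for z in(-.06,-.05,-.04,-.03,-.02,-.013,0): print(x,z,w2px(w,[Rm@[x,y,z]+s['position'] for y in(-.0425,.0425)]).round(0).tolist())
E
```

```text
287.205561391339 [0.01353441 0.         0.         0.         0.        ]
-0.011 -0.06 [[236.0, 291.0], [413.0, 291.0]]
-0.011 -0.05 [[242.0, 280.0], [407.0, 280.0]]
-0.011 -0.04 [[247.0, 269.0], [402.0, 269.0]]
-0.011 -0.03 [[252.0, 260.0], [398.0, 260.0]]
-0.011 -0.02 [[256.0, 252.0], [394.0, 252.0]]
-0.011 -0.013 [[258.0, 247.0], [391.0, 247.0]]
-0.011 0 [[263.0, 238.0], [387.0, 238.0]]
0 -0.06 [[234.0, 271.0], [415.0, 271.0]]
0 -0.05 [[240.0, 260.0], [409.0, 260.0]]
0 -0.04 [[246.0, 251.0], [404.0, 251.0]]
0 -0.03 [[250.0, 243.0], [399.0, 243.0]]
0 -0.02 [[255.0, 236.0], [395.0, 236.0]]
0 -0.013 [[257.0, 231.0], [393.0, 231.0]]
0 0 [[262.0, 223.0], [388.0, 223.0]]
0.011 -0.06 [[232.0, 250.0], [417.0, 250.0]]
0.011 -0.05 [[238.0, 240.0], [411.0, 240.0]]
0.011 -0.04 [[244.0, 232.0], [405.0, 232.0]]
0.011 -0.03 [[249.0, 225.0], [400.0, 225.0]]
0.011 -0.02 [[253.0, 219.0], [396.0, 219.0]]
0.011 -0.013 [[256.0, 215.0], [394.0, 215.0]]
0.011 0 [[261.0, 208.0], [389.0, 208.0]]
```

The wrist and side views put the real fingertips about 35–40 mm behind the reported TCP: they closed just above the bar. I'll open, go 36 mm lower and close again.

Call:
apply_moves(
  xyz=[
    [0, 0, -0.03],
    [0, 0, 0],
    [0, 0, 0],
    [0, 0, 0],
    [0, 0, 0.05],
    [0, 0, 0.05],
    [0, 0, 0.05],
    [0, 0, 0],
  ],
  rot=[
    [0, 0, 0],
    [0, 0, 0],
    [0, 0, 0],
    [0, 0, 0],
    [0, 0, 0],
    [0, 0, 0],
    [0, 0, 0],
    [0, 0, 0],
  ],
  hand=[0.2, 1, 1, 1, 1, 1, 1, 1],
)

```text
clock: 5.48
position: [0.5759, 0.0269, 0.1224]
ee_rot: [-0.0, 0.985, 0.175, -0.002]
contact_force: [0.1, 1.2, 0.6]
width: 0.0853
gripper_force: 0.0
```

Call:
apply_moves(
  xyz=[
    [0, 0, 0],
    [0, 0, 0],
    [0, 0, 0],
    [0, 0, 0],
    [0, 0, 0],
    [0, 0, 0],
  ],
  rot=[
    [0, 0, 0],
    [0, 0, 0],
    [0, 0, 0],
    [0, 0, 0],
    [0, 0, 0],
    [0, 0, 0],
  ],
  hand=[0.2, -0.1, -0.4, -0.7, -1, -1],
  force=25,
)

```text
clock: 6.22
position: [0.5777, 0.0268, 0.1251]
ee_rot: [0.0, 0.985, 0.175, 0.0]
contact_force: [0.0, 1.1, 3.4]
width: 0.0175
gripper_force: 24.8
```

The grip is confirmed at 17.5 mm. Now I'll slide the kettle slowly toward the blue ring.

Call:
apply_moves(
  xyz=[
    [0.003, -0.014, 0],
    [0.006, -0.028, 0],
    [0.008, -0.04, 0],
    [0.008, -0.04, 0],
    [0.008, -0.04, 0],
    [0.008, -0.04, 0],
    [0.008, -0.04, 0],
    [0.008, -0.04, 0],
  ],
  rot=[
    [0, 0, 0],
    [0, 0, 0],
    [0, 0, 0],
    [0, 0, 0],
    [0, 0, 0],
    [0, 0, 0],
    [0, 0, 0],
    [0, 0, 0],
  ],
  hand=[-1, -1, -1, -1, -1, -1, -1, -1],
)

```text
clock: 7.22
position: [0.5652, 0.1111, 0.1256]
ee_rot: [0.002, 0.985, 0.175, 0.001]
contact_force: [1.3, -2.2, -6.1]
width: 0.0173
gripper_force: 24.5
```

```bash
python3 - <<'E'
from h import *
to([.5775-.025,.0268+.1622,.1251],20.15)
E
```

```text
t 7.225 pos [0.5652 0.1111 0.1256] F [ 1.3115 -2.2411 -6.1093] w 0.01733970473237473
xyz/row [ 0.0499 -0.2584  0.0007] rot [ 0.0039 -0.0011  0.0008]
```

Call:
apply_moves(
  xyz=[
    [0, 0, 0.005],
    [0, 0, 0],
  ],
  rot=[
    [0, 0, 0],
    [0, 0, 0],
  ],
  hand=[-1, -1],
)

```text
clock: 7.48
position: [0.5647, 0.1141, 0.125]
ee_rot: [-0.001, 0.985, 0.175, 0.001]
contact_force: [-0.2, 1.3, 13.6]
width: 0.0177
gripper_force: 27.4
```

Call:
apply_moves(
  xyz=[
    [0.004, -0.02, -0.001],
    [0.008, -0.036, 0],
    [0.008, -0.036, 0],
    [0.008, -0.036, 0],
    [0.008, -0.036, 0.0005],
    [0.008, -0.036, 0],
    [0.004, -0.028, 0],
    [0, 0, 0],
  ],
  rot=[
    [0, 0, 0],
    [0, 0, 0],
    [0, 0, 0],
    [0, 0, 0],
    [0, 0, 0],
    [0, 0, 0],
    [0, 0, 0],
    [0, 0, 0],
  ],
  hand=[-1, -1, -1, -1, -1, -1, -1, -1],
)

```text
clock: 8.48
position: [0.5561, 0.1813, 0.1251]
ee_rot: [0.001, 0.984, 0.176, 0.002]
contact_force: [1.5, -5.2, 11.7]
width: 0.0174
gripper_force: 27.0
```

```bash
python3 - <<'E'
from h import *
to([.5775-.025,.0268+.1622,.1251],20.15)
a=snap('top','t5')['pixels'][:,:,::-1]; b=snap('side','s5')['pixels'][:,:,::-1]
cv2.imwrite('pics/m5.png',np.hstack([cv2.resize(a[145:235,220:310],(400,400),interpolation=2),cv2.resize(b[180:320,195:335],(400,400),interpolation=2)]))
E
```

```text
t 8.475 pos [0.5561 0.1813 0.1251] F [ 1.4943 -5.2477 11.6598] w 0.01742689518452129
xyz/row [-0.0023 -0.0281  0.    ] rot [ 0.0024 -0.004   0.0011]
```

View pics/m5.png

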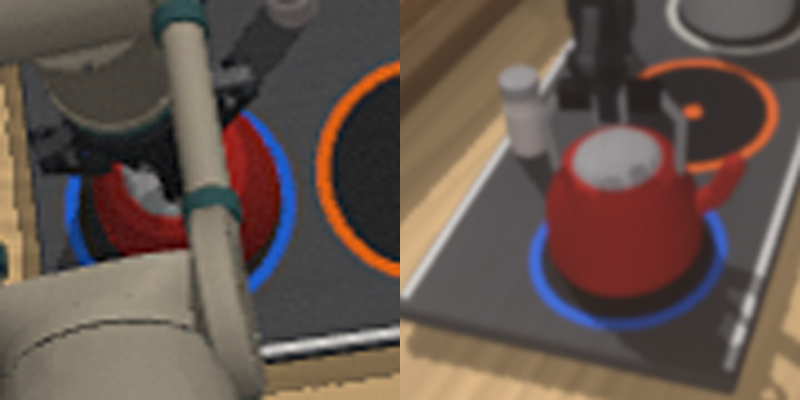

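The side crop shows the kettle standing inside the blue ring with its base front edge near (622,297). By the arm reading it is still about 7 mm short in y.

```bash
python3 - <<'E'
from h import *
s=load('s5'); th=np.linspace(0,6.283,200)
for c in [(.5505,.1885),(.554,.181),(.556,.181),(.551,.181)]:
    for r,z in((.055,.03),(.059,.05)):
        p=(w2px(s,[[c[0]+r*np.cos(t),c[1]+r*np.sin(t),z] for t in th])-[195,180])/.35+[400,-0]
        print(c,r,'xmin %.0f xmax %.0f ymax %.0f'%(p[:,0].min(),p[:,0].max(),p[:,1].max()))
p=(w2px(s,[[.5505+.075*np.cos(t),.1885+.075*np.sin(t),.03] for t in th])-[195,180])/.35+[400,0]; print('ring',p.min(0),p.max(0))
E
```

```text
(0.5505, 0.1885) 0.055 xmin 557 xmax 702 ymax 307
(0.5505, 0.1885) 0.059 xmin 548 xmax 706 ymax 294
(0.554, 0.181) 0.055 xmin 558 xmax 702 ymax 298
(0.554, 0.181) 0.059 xmin 549 xmax 706 ymax 284
(0.556, 0.181) 0.055 xmin 556 xmax 699 ymax 297
(0.556, 0.181) 0.059 xmin 547 xmax 703 ymax 284
(0.551, 0.181) 0.055 xmin 561 xmax 705 ymax 299
(0.551, 0.181) 0.059 xmin 553 xmax 709 ymax 286
ring [530.15903581 179.84773369] [727.73168274 329.85650672]
```

Call:
apply_moves(
  xyz=[
    [-0.002, -0.01, 0],
    [-0.003, -0.016, 0],
    [0, 0, -0.002],
    [0, 0, 0],
  ],
  rot=[
    [0, 0, 0],
    [0, 0, 0],
    [0, 0, 0],
    [0, 0, 0],
  ],
  hand=[-1, -1, -1, -1],
)

```text
clock: 9.07
position: [0.5524, 0.1883, 0.1252]
ee_rot: [0.0, 0.985, 0.175, 0.003]
contact_force: [3.6, -3.5, 6.7]
width: 0.0171
gripper_force: 26.6
```

Call:
apply_moves(
  xyz=[
    [0, 0, 0],
    [0, 0, 0],
    [0, 0, 0],
    [0, 0, 0],
    [0, 0, -0.03],
    [0, 0, -0.1],
    [0, 0, -0.15],
    [0, 0, -0.1],
  ],
  rot=[
    [0, 0, 0],
    [0, 0, 0],
    [0, 0, 0],
    [0, 0, 0],
    [0, 0, 0],
    [0, 0, 0],
    [0, 0, 0],
    [0, 0, 0],
  ],
  hand=[-0.4, 0, 0.5, 1, 1, 1, 1, 1],
)

```text
clock: 10.07
position: [0.5509, 0.1883, 0.2407]
ee_rot: [-0.0, 0.985, 0.175, 0.002]
contact_force: [-0.1, 0.0, 0.8]
width: 0.085
gripper_force: 0.0
```

Call:
apply_moves(
  xyz=[
    [-0.08, 0.138, 0],
    [-0.08, 0.138, 0],
    [-0.08, 0.138, 0],
    [-0.08, 0.138, 0],
    [-0.08, 0.138, 0],
    [-0.08, 0.138, 0],
    [-0.08, 0.138, 0],
    [-0.08, 0.138, 0],
  ],
  rot=[
    [0, 0, 0],
    [0, 0, 0],
    [0, 0, 0],
    [0, 0, 0],
    [0, 0, 0],
    [0, 0, 0],
    [0, 0, 0],
    [0, 0, 0],
  ],
  hand=[1, 1, 1, 1, 1, 1, 1, 1],
)

```text
clock: 11.08
position: [0.4839, -0.1905, 0.2387]
ee_rot: [0.0, 0.985, 0.175, 0.001]
contact_force: [0.2, -0.6, 0.3]
width: 0.0852
gripper_force: 0.0
```

Call:
apply_moves(
  xyz=[
    [0, 0, 0],
    [0, 0, 0],
  ],
  rot=[
    [0, 0, -0.054],
    [0, 0, 0],
  ],
  hand=[1, 1],
)

```text
clock: 11.32
position: [0.484, -0.1895, 0.2384]
ee_rot: [0.0, 0.979, 0.202, 0.0]
contact_force: [-0.2, -0.7, 0.6]
width: 0.0855
gripper_force: 0.0
```

```bash
python3 - <<'E'
from h import *
to([.487,-.1873,.039],23.4)
w=snap('wrist','w6'); t=snap('top','t6'); a=w['pixels']; b=t['pixels']
print('pred knob,handle ends',w2px(w,[[.5972,-.1397,.137],[.5275,-.1699,.102],[.4448,-.2056,.102]]))
cv2.imwrite('pics/m6.png',np.hstack([cv2.resize(a[:,160:560],(400,400)),cv2.resize(b[145:235,220:310],(400,400),interpolation=2)])[:,:,::-1])
E
```

```text
t 11.325 pos [ 0.484  -0.1895  0.2384] F [-0.2299 -0.6502  0.6247] w 0.08546592463746239
xyz/row [ 0.0117 -0.0031  0.6646] rot [ 0.0003 -0.0006 -0.0019]
pred knob,handle ends [[324.1918  50.5372]
 [324.7279 135.1212]
 [324.9194 213.7042]]
```

View pics/m6.png

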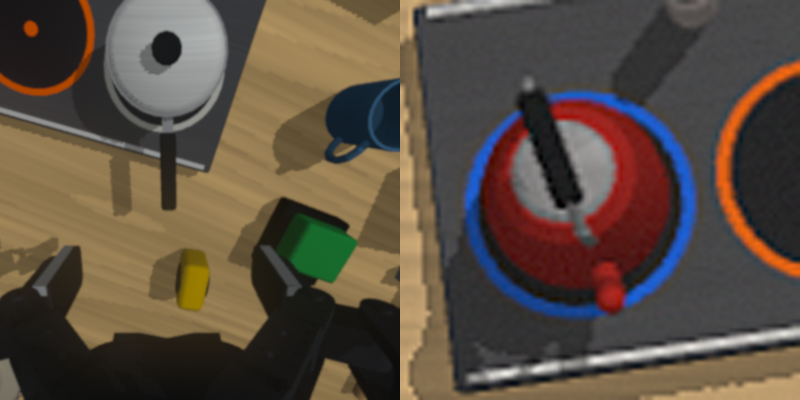

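The top crop shows the kettle centred in the blue ring. In the wrist view the pan handle runs from about (327,130) to (328,210), matching the prediction. I'll descend and grasp it.

Call:
apply_moves(
  xyz=[
    [0.012, 0.004, 0.15],
    [0, 0, 0.15],
    [0, 0, 0.15],
    [0, 0, 0.12],
    [0, 0, 0.07],
    [0, 0, 0.025],
    [0, 0, 0],
    [0, 0, 0],
  ],
  rot=[
    [0, 0, 0],
    [0, 0, 0],
    [0, 0, 0],
    [0, 0, 0],
    [0, 0, 0],
    [0, 0, 0],
    [0, 0, 0],
    [0, 0, 0],
  ],
  hand=[1, 1, 1, 1, 1, 1, 0.4, 0],
  force=40,
)

```text
clock: 12.42
position: [0.4889, -0.189, 0.0395]
ee_rot: [0.001, 0.979, 0.203, 0.001]
contact_force: [-0.5, -0.2, -0.3]
width: 0.0517
gripper_force: 0.0
```

Call:
apply_moves(
  xyz=[
    [0, 0, 0],
    [0, 0, 0],
    [0, 0, 0],
    [0, 0, 0],
    [0, 0, 0],
  ],
  rot=[
    [0, 0, 0],
    [0, 0, 0],
    [0, 0, 0],
    [0, 0, 0],
    [0, 0, 0],
  ],
  hand=[-0.3, -0.5, -0.8, -1, -1],
)

```text
clock: 13.05
position: [0.488, -0.1888, 0.0389]
ee_rot: [0.0, 0.979, 0.203, 0.0]
contact_force: [-2.0, 0.0, 4.9]
width: 0.0172
gripper_force: 42.6
```

Call:
apply_moves(
  xyz=[
    [0.004, -0.014, 0],
    [0.006, -0.024, 0],
    [0.008, -0.03, 0],
    [0.008, -0.03, 0],
    [0.008, -0.03, 0],
  ],
  rot=[
    [0, 0, 0],
    [0, 0, 0],
    [0, 0, 0],
    [0, 0, 0],
    [0, 0, 0],
  ],
  hand=[-1, -1, -1, -1, -1],
)

```text
clock: 13.68
position: [0.4827, -0.1492, 0.0388]
ee_rot: [0.001, 0.979, 0.203, 0.001]
contact_force: [0.9, -4.7, 5.4]
width: 0.0175
gripper_force: 42.7
```

Call:
apply_moves(
  xyz=[
    [0.008, -0.03, 0],
    [0.008, -0.03, 0],
    [0.008, -0.03, 0],
    [0.008, -0.03, 0],
    [0.008, -0.03, 0],
  ],
  rot=[
    [0, 0, 0],
    [0, 0, 0],
    [0, 0, 0],
    [0, 0, 0],
    [0, 0, 0],
  ],
  hand=[-1, -1, -1, -1, -1],
)

```text
clock: 14.3
position: [0.4756, -0.1031, 0.0388]
ee_rot: [0.001, 0.979, 0.203, 0.001]
contact_force: [0.9, -5.2, 5.4]
width: 0.0173
gripper_force: 42.7
```

Steady. x so far is 0.074 and y −0.278, so 0.065 and −0.258 remain.

Call:
apply_moves(
  xyz=[
    [0.008, -0.03, 0],
    [0.008, -0.03, 0],
    [0.008, -0.03, 0],
    [0.008, -0.03, 0],
    [0.008, -0.03, 0],
  ],
  rot=[
    [0, 0, 0],
    [0, 0, 0],
    [0, 0, 0],
    [0, 0, 0],
    [0, 0, 0],
  ],
  hand=[-1, -1, -1, -1, -1],
)

```text
clock: 14.92
position: [0.4686, -0.057, 0.0388]
ee_rot: [0.001, 0.979, 0.203, 0.0]
contact_force: [0.6, -5.1, 5.5]
width: 0.0171
gripper_force: 42.8
```

Call:
apply_moves(
  xyz=[
    [0.008, -0.03, 0],
    [0.007, -0.03, 0],
    [0.006, -0.026, 0],
    [0.004, -0.02, 0],
    [0, 0, 0],
    [0, 0, 0],
  ],
  rot=[
    [0, 0, 0],
    [0, 0, 0],
    [0, 0, 0],
    [0, 0, 0],
    [0, 0, 0],
    [0, 0, 0],
  ],
  hand=[-1, -1, -1, -1, -1, -1],
)

```text
clock: 15.68
position: [0.4625, -0.024, 0.0387]
ee_rot: [-0.0, 0.979, 0.203, 0.0]
contact_force: [1.0, -2.2, 5.8]
width: 0.0171
gripper_force: 42.8
```

```bash
python3 - <<'E'
from h import *
to([.488-.0256,-.1888+.164,.0389],23.4)
a=snap('side','s7')['pixels']; b=snap('top','t7'); 
s=load('s7'); th=np.linspace(0,6.283,200)
for c in [(.5716,.0245),(.5766,.0245),(.5716,.0195),(.5716,.0295)]:
    p=(w2px(s,[[c[0]+.055*np.cos(t),c[1]+.055*np.sin(t),.03] for t in th])-[230,100])*4
    print(c,'xmin %.0f xmax %.0f ymax %.0f'%(p[:,0].min(),p[:,0].max(),p[:,1].max()))
p=(w2px(s,[[.5716+.075*np.cos(t),.0245+.075*np.sin(t),.03] for t in th])-[230,100])*4; print(p.min(0),p.max(0))
cv2.imwrite('pics/m7.png',np.hstack([cv2.resize(a[100:250,230:330],(400,600),interpolation=2),cv2.resize(b['pixels'][140:215,275:350],(400,400),interpolation=2)[:,:],] if 0 else [cv2.resize(a[100:250,230:330],(400,600),interpolation=2),np.vstack([cv2.resize(b['pixels'][140:215,275:350],(400,400),interpolation=2),np.zeros((200,400,3),np.uint8)])])[:,:,::-1])
E
```

```text
t 15.675 pos [ 0.4625 -0.024   0.0387] F [ 1.0164 -2.2157  5.8333] w 0.017140036250418107
xyz/row [-0.0013  0.0023 -0.0008] rot [-0.0004 -0.0007  0.0007]
(0.5716, 0.0245) xmin 184 xmax 359 ymax 536
(0.5766, 0.0245) xmin 177 xmax 351 ymax 534
(0.5716, 0.0195) xmin 188 xmax 362 ymax 531
(0.5716, 0.0295) xmin 181 xmax 356 ymax 542
[152.4727 403.3762] [390.1976 559.7316]
```

View pics/m7.png

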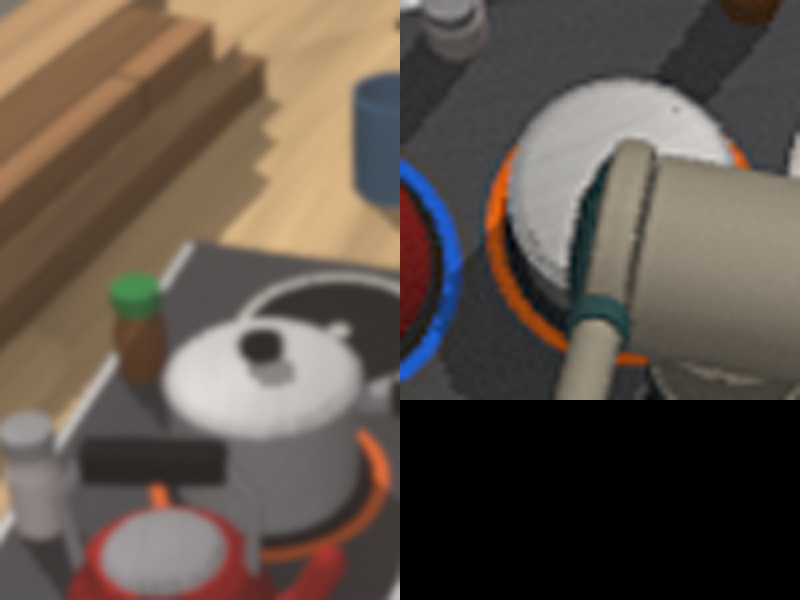

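The pan is centred in the orange ring (base edges at about x 362, y 535 in the side crop, matching prediction). I'll release, rise, and go over the plunger.

Call:
apply_moves(
  xyz=[
    [0, 0, 0],
    [0, 0, 0],
    [0, 0, 0],
    [0, 0, 0],
    [0, 0, -0.1],
    [0, 0, -0.2],
    [0, 0, -0.2],
    [0, 0, -0.2],
  ],
  rot=[
    [0, 0, 0],
    [0, 0, 0],
    [0, 0, 0],
    [0, 0, 0],
    [0, 0, 0],
    [0, 0, 0],
    [0, 0, 0],
    [0, 0, 0],
  ],
  hand=[-0.4, 0, 0.5, 1, 1, 1, 1, 1],
)

```text
clock: 16.77
position: [0.4621, -0.025, 0.2502]
ee_rot: [-0.0, 0.979, 0.203, 0.0]
contact_force: [1.6, -0.6, -0.2]
width: 0.0854
gripper_force: 0.0
```

Call:
apply_moves(
  xyz=[
    [0.064, -0.166, 0],
    [0.064, -0.166, 0],
    [0.064, -0.166, 0],
    [0.064, -0.166, 0],
    [0.064, -0.166, 0],
    [0.064, -0.166, 0],
    [0.064, -0.166, 0],
    [0.064, -0.166, 0],
  ],
  rot=[
    [0, 0, 0],
    [0, 0, 0],
    [0, 0, 0],
    [0, 0, 0],
    [0, 0, 0],
    [0, 0, 0],
    [0, 0, 0],
    [0, 0, 0],
  ],
  hand=[1, 0, -1, -1, -1, -1, -1, -1],
)

```text
clock: 17.77
position: [0.4448, 0.4032, 0.2481]
ee_rot: [0.0, 0.979, 0.203, -0.0]
contact_force: [1.0, -0.7, 0.4]
width: -0.0001
gripper_force: 0.0
```

```bash
python3 - <<'E'
from h import *
to([.446,.4023,.075],23.4)
im=snap('top','t8'); w=snap('wrist','w8')
a=cv2.resize(im['pixels'][130:235,225:415],(543,300),interpolation=2); b=cv2.resize(w['pixels'],(480,300))
cv2.imwrite('pics/m8.png',np.vstack([a,np.hstack([b,np.zeros((300,63,3),np.uint8)])])[:,:,::-1])
print(w2px(w,[[.446,.4023,.096]])*.75)
g=lambda u,v,z:px2w(im,[[225+u/543*190-.5,130+v/300*105-.5]],z)
th=np.linspace(0,6.283,100)
E
```

```text
t 17.775 pos [0.4448 0.4032 0.2481] F [ 1.023  -0.7497  0.4211] w -0.00011131078108345534
xyz/row [0.0026 0.0041 0.5769] rot [0.0004 0.0003 0.0002]
[[250.2758 132.763 ]]
```

View pics/m8.png

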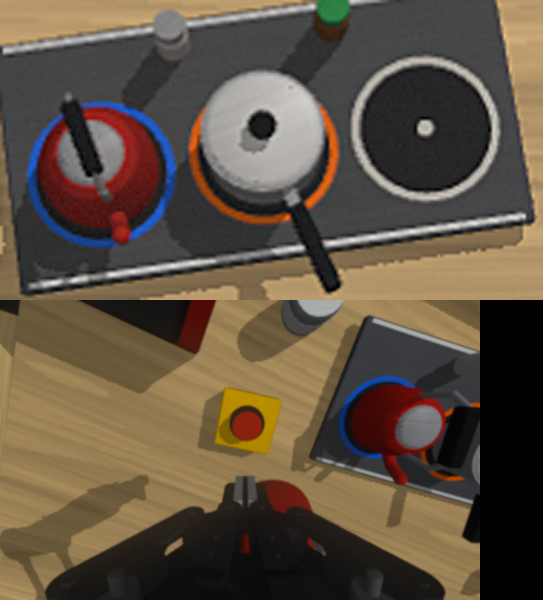

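Both pots stand well inside their rings. In the wrist view the plunger is at about (247,123) of the 480x300 inset, a bit off the prediction, so I'll measure it more closely.

```bash
python3 - <<'E'
from h import *
def blob(im,box):
    h=cv2.cvtColor(np.ascontiguousarray(im['pixels'][:,:,::-1]),cv2.COLOR_BGR2HSV); m=cv2.inRange(h,(0,150,60),(9,255,255))|cv2.inRange(h,(172,150,60),(180,255,255))
    x0,y0,x1,y1=box; q=np.zeros_like(m); q[y0:y1,x0:x1]=m[y0:y1,x0:x1]; y,x=np.nonzero(q); return [x.min(),x.max(),y.min(),y.max()],len(x),[(x.min()+x.max())/2,(y.min()+y.max())/2]
t=load('top0'); w=load('w8')
for im,b in((t,(160,205,203,245)),(w,(290,115,370,200))):
    e,n,c=blob(im,b); print(e,n,c,px2w(im,[c],.096))
p=w['pixels'][:,:,::-1]
h=cv2.cvtColor(np.ascontiguousarray(p),cv2.COLOR_BGR2HSV); m=cv2.inRange(h,(18,120,60),(32,255,255)); m[:,:270]=0;m[:,400:]=0;m[:100]=0;m[215:]=0
y,x=np.nonzero(m); print('box',x.min(),x.max(),y.min(),y.max(),px2w(w,[[(x.min()+x.max())/2,(y.min()+y.max())/2]],.06))
E
```

```text
[np.int64(168), np.int64(185), np.int64(215), np.int64(231)] 225 [np.float64(176.5), np.float64(223.0)] [[0.44882479 0.40941492 0.096     ]]
[np.int64(309), np.int64(349), np.int64(147), np.int64(186)] 1265 [np.float64(329.0), np.float64(166.5)] [[0.45523935 0.41242868 0.096     ]]
box 270 392 115 210 [[0.45501515 0.40946257 0.06      ]]
```

Call:
apply_moves(
  xyz=[
    [0.031, -0.012, 0],
    [0, 0, 0.12],
    [0, 0, 0.15],
    [0, 0, 0.15],
    [0, 0, 0.1],
    [0, 0, 0],
    [0, 0, 0],
  ],
  rot=[
    [0, 0, 0],
    [0, 0, 0],
    [0, 0, 0],
    [0, 0, 0],
    [0, 0, 0],
    [0, 0, 0],
    [0, 0, 0],
  ],
  hand=[-1, -1, -1, -1, -1, -1, -1],
)

```text
clock: 18.75
position: [0.4538, 0.4085, 0.0938]
ee_rot: [-0.0, 0.979, 0.202, 0.001]
contact_force: [0.7, 0.5, 0.3]
width: -0.0001
gripper_force: 0.0
```

Call:
apply_moves(
  xyz=[
    [0, 0, 0.015],
    [0, 0, 0.015],
    [0, 0, 0.015],
    [0, 0, 0.015],
  ],
  rot=[
    [0, 0, 0],
    [0, 0, 0],
    [0, 0, 0],
    [0, 0, 0],
  ],
  hand=[-1, -1, -1, -1],
)

```text
clock: 19.25
position: [0.4523, 0.4086, 0.0741]
ee_rot: [0.0, 0.979, 0.203, 0.0]
contact_force: [0.1, -0.4, 0.5]
width: -0.0001
gripper_force: 0.0
```

Call:
apply_moves(
  xyz=[
    [0, 0, 0.01],
    [0, 0, 0.01],
    [0, 0, 0.01],
    [0, 0, 0.01],
    [0, 0, 0],
  ],
  rot=[
    [0, 0, 0],
    [0, 0, 0],
    [0, 0, 0],
    [0, 0, 0],
    [0, 0, 0],
  ],
  hand=[-1, -1, -1, -1, -1],
)

```text
clock: 19.88
position: [0.4522, 0.4084, 0.062]
ee_rot: [0.0, 0.979, 0.203, -0.0]
contact_force: [-0.2, -0.0, 0.7]
width: -0.0001
gripper_force: 0.0
```

Call:
apply_moves(
  xyz=[
    [0, 0, 0.01],
    [0, 0, 0.01],
    [0, 0, 0.01],
  ],
  rot=[
    [0, 0, 0],
    [0, 0, 0],
    [0, 0, 0],
  ],
  hand=[-1, -1, -1],
)

```text
clock: 20.25
position: [0.4526, 0.4087, 0.0537]
ee_rot: [-0.0, 0.979, 0.203, 0.0]
contact_force: [-1.2, -0.4, 5.5]
width: -0.0002
gripper_force: 2.5
```

Call:
apply_moves(
  xyz=[
    [0, 0, 0.01],
    [0, 0, 0.01],
    [0, 0, 0.008],
    [0, 0, 0.004],
    [0, 0, 0],
  ],
  rot=[
    [0, 0, 0],
    [0, 0, 0],
    [0, 0, 0],
    [0, 0, 0],
    [0, 0, 0],
  ],
  hand=[-1, -1, -1, -1, -1],
)

```text
clock: 20.88
position: [0.4526, 0.4087, 0.045]
ee_rot: [-0.0, 0.979, 0.203, 0.001]
contact_force: [-2.0, -1.7, 8.3]
width: -0.0002
gripper_force: 4.8
```

Call:
apply_moves(
  xyz=[
    [0, 0, 0.007],
    [0, 0, 0.006],
    [0, 0, 0.006],
    [0, 0, 0],
  ],
  rot=[
    [0, 0, 0],
    [0, 0, 0],
    [0, 0, 0],
    [0, 0, 0],
  ],
  hand=[-1, -1, -1, -1],
)

```text
clock: 21.38
position: [0.4529, 0.4088, 0.0441]
ee_rot: [-0.001, 0.979, 0.203, 0.002]
contact_force: [-7.8, -5.8, 32.9]
width: 0.0001
gripper_force: 16.6
```

The force jumped to 33 N with the tip stalled, so the plunger is on its bottom stop. I'll lift straight off.

Call:
apply_moves(
  xyz=[
    [0, 0, -0.02],
    [0, 0, -0.04],
    [0, 0, -0.08],
    [0, 0, -0.15],
    [0, 0, -0.2],
    [0, 0, -0.15],
    [0, 0, 0],
    [0, 0, 0],
  ],
  rot=[
    [0, 0, 0],
    [0, 0, 0],
    [0, 0, 0],
    [0, 0, 0],
    [0, 0, 0],
    [0, 0, 0],
    [0, 0, 0],
    [0, 0, 0],
  ],
  hand=[-1, -1, -1, -1, -1, -1, -1, -1],
)

```text
clock: 22.38
position: [0.4518, 0.4082, 0.2289]
ee_rot: [0.0, 0.979, 0.203, -0.001]
contact_force: [-0.5, 0.6, -0.9]
width: 0.0001
gripper_force: 0.0
```

```bash
python3 - <<'E'
from h import *
a=snap('top','t9'); d=np.abs(a['pixels'].astype(int)-load('t8')['pixels']).max(2); print('hob area changed px:',(d[130:235,225:415]>50).sum()); s=status.get_state(); print(s['position'],s['contact_force'],s['clock'])
w=snap('wrist','w9'); o=load('w8'); print((np.abs(w['pixels'].astype(int)-o['pixels']).max(2)[140:190,300:360]>60).sum())
job.sign_off()
E
```

```text
hob area changed px: 0
[0.45147475 0.40792097 0.22810247] [0.33285323 0.4946676  0.41626213] 22.425
698
the job is handed in; nothing more can be done
```

I handed the job in at 22.4 s: the kettle is centred in the blue ring, the pan stands in the orange ring, and the plunger was pressed to its stop (33 N) and released, though I didn't check by camera that it sprang back; partway through the slide the wrist force showed nearly the kettle's full weight (6.1 N) with a 0.5 mm rise, so it may have come just clear of the plate before I lowered it.

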